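# Set out a prescription for the pharmacist's check

### The arm

A 6-joint arm with a two-finger parallel gripper is mounted at the origin on the work surface. World frame = base frame: x ahead of the robot, y to its left, z up, the work surface at z = 0. Lengths are in m, angles in degrees, forces in N, time in s.
With the tool pointing down it reaches from about 0.375 to 0.9 m from the base axis. Payload 3.1 kg.
Tool frame: the origin (TCP) lies at the centre of the arm's flange, where the gripper is bolted on; the fingertips stand 182 mm ahead of it and the grasp point (between the pads) lies 164 mm ahead of it; x points along the fingers, z is the direction in which the jaws open and shut, and the axes are right-handed (so a half turn about x gives the same grasp; the last joint's range is limited). The gripper opens to 87 mm and grips with 3 to 60 N. Pads are 19 mm wide; open, the fingers measure 117 mm over their backs; the gripper's body (75 mm by 190 mm) begins 51 mm behind the grasp point.
Start: joints at [-78.925, 30.224, 82.088, -0, 67.689, -10.227], TCP at [0.227, -0.582, 0.405] pointing down, gripper open.
Joint ranges: [-176.69, 176.69], [-43.24, 126.21], [12.49, 139.97], [-82, 262], [0, 151.66], [-163.58, 163.58]. Speed limits (degrees/s): [159.86, 159.86, 180, 180, 180, 180].

### API

Orientations are given as a 3x3 rotation matrix whose columns are the frame's x, y, z axes.
In Python, from rig import bot gives the robot as it stands.
- The arm moves only by the shell command python3 -m crank 'ROWS' [OPENING]. ROWS is JSON, a list of rows, each an object with "offset": the shift along the tool's x, y, z in m, a list of three; "spin": the turn about the tool's x in rad. A call has 1 to 12 rows; each row shifts and turns the commanded pose from where the row before left it, along the tool's axes as they then stand; what a row does not reach is not made up. A row lasts 1/10 s, in which the tool goes at most 50 mm and 8.59 degrees, less where a joint would pass 70% of its speed; a pose out of reach is approached as far as the arm can. A call is refused whole if a number of a shift passes 0.05 or a number of a turn 0.15, either way. A call with a gripper value outside its range is refused whole. OPENING is the finger opening in m, from 0 to 0.087, set as the call begins (- or left out, the last holds). The fingers move at their own pace and stop on an object; the grip force is fixed at half the most. Time passes only in rows, so rows that do not move let the fingers close. It gives the time, the measured TCP pose, the force and the opening at its end, in the units of the state.
- bot.read_state(): the state, without advancing time (a new reading comes with each control period).
- bot.capture(name): name is "scene" or "top" or "wrist"; returns a dict with "pixels" (400x640x3 uint8, blue, green, red), "depth" (400x640 float32, m along the optical axis (not along the pixel's ray), 0 where there is no reading), "K" (3x3 intrinsics, pixels), "world_to_cam" (4x4, takes a point from world to camera coordinates). Camera axes: x right, y up, looking along -z (the intrinsics and any distortion apply to the point x, -y, -z); pixel columns grow to the right and rows downward; lengths in m; the calibration is good to about 2 mm. A picture is of the moment at which its call begins.
- bot.hand_in(): hands the job in, once; it reports no verdict.
Trained networks look in a picture, given as the dict that the camera call returned (one of the last four; its "shot" number tells which), for a name from the list of things; names that differ only in an ending like _2 or _b are one class to them, and where a whole thing is asked for, a point or a joint stands for the part that bears it (a point fixed in the world has none). Each returns a list of dicts, best first, with "p" (0 to 1); they miss things now and then, are a little off and sometimes report something else, mostly with a low value. They report only what shows in the picture. A call takes as long as a camera call. They do not tell look-alikes from the thing itself.
- bot.regions_of(label, picture): "region" (400x640 bool, what is visible of it) and "extent" ([centre column, centre row, width, height] in pixels, round what is visible of it).
The state is a dict: "time_s": time; "joint_positions": joint angles; "qvel": joint speeds; "tau": joint torques, N m; "position": TCP position; "tcp_rot": TCP orientation; "force": force on the tool from outside, world axes, zero at the start; "moment": the same for the moment, N m; "opening": opening from 0.0 (shut) to 1.0 (fully open).
Only numpy, scipy, OpenCV 4.12 (cv2) and the standard library are available. Lean on these libraries where they do the work, as an engineer would, in place of code of your own. Each camera call takes 0.05 s, during which the arm holds its last target.

### The job

Set this order out on the three white tiles for the pharmacist's check, left and right being as the robot sees them when it faces the bench: stand the wide jar in the middle of the tile that lies between the other two, the bottle in the middle of the tile to the left of it, and lay the carton flat, the way up it lies now, in the middle of the tile to the right, squared up with its long side running left to right along that tile. Stand the small jar upright in the middle of the wide jar's lid. Leave the mortar and the roll of labels where they stand.

Things in the scene. Friction and masses are not known exactly. Their poses are not given: they have to be found in the camera images.
- bottle_mid (a point): Amber-brown medicine bottle with a paper label and white cap, standing upright, the tallest loose thing: 95 mm high; body a cylinder 48 mm across up to 66 mm height, then a shoulder, and a cap 31 mm across from 76 to 95 mm. About 0.14 kg. Listed point: its centre, half-way up; z axis up along its axis.
- wide_jar_mid (a point): Wide white plastic ointment jar with a flat lid, 45 mm high; body 60 mm across, lid 62 mm across (from 31 mm up to the top). Upright. About 0.12 kg. Listed point: its centre, half-way up; z axis up along its axis.
- small_jar_mid (a point): Small white plastic ointment jar with a flat lid, 40 mm high, 39 mm across, lid 40 mm across. Upright. About 0.05 kg. Listed point: its centre, half-way up; z axis up along its axis.
- carton_mid (a point): Plain brown cardboard carton lying flat, a solid block 50 mm along its x, 85 mm along its y (the long side), 40 mm high along its z, with a small white blank label on top. About 0.09 kg. Listed point: its centre, 20 mm up.
- tile_a: One of three identical square white ceramic tiles fixed to the bench, 100 x 100 mm, 6 mm thick, edges along its x and y, turned at most 0.2 rad from the robot's x and y (its x points away from the robot, its y to the robot's left). Listed point: centre of its underside, at bench height; its top is 6 mm higher. Which tile is left (largest y), middle or right (smallest y) changes from start to start; the three differ by at least 70 mm in y.
- tile_b: One of three identical square white ceramic tiles fixed to the bench, 100 x 100 mm, 6 mm thick, edges along its x and y, turned at most 0.2 rad from the robot's x and y (its x points away from the robot, its y to the robot's left). Listed point: centre of its underside, at bench height; its top is 6 mm higher. Which tile is left (largest y), middle or right (smallest y) changes from start to start; the three differ by at least 70 mm in y.
- tile_c: One of three identical square white ceramic tiles fixed to the bench, 100 x 100 mm, 6 mm thick, edges along its x and y, turned at most 0.2 rad from the robot's x and y (its x points away from the robot, its y to the robot's left). Listed point: centre of its underside, at bench height; its top is 6 mm higher. Which tile is left (largest y), middle or right (smallest y) changes from start to start; the three differ by at least 70 mm in y.
- mortar: White ceramic mortar with its pestle leaning in it (one piece), loose, 0.6 kg, to be left alone: 96 mm across the rim, 55 mm high; the pestle sticks out along its x to 57 mm from the axis and 91 mm height. Listed point: centre of its underside.
- label_roll: Roll of blank white labels standing on end, loose, 0.3 kg, to be left alone: 84 mm outside, 38 mm hole, 55 mm high. Listed point: centre of its underside.
There are look-alikes about, which are no part of the job. Leave any purple or yellow look-alike of the part that bears carton_mid alone.

How it is judged (in metres and radians):
At the end, for the whole second after the job is handed in: Wide jar on the middle tile, bottle on the left, carton on the right, each within 15 mm of the tile's centre; carton's long side within 0.2 rad of the tile's y; small jar on the wide jar within 12 mm of centre. All at resting height within 4 mm, tilt under 0.1 rad, still (((y of tile_a in the frame of tile_b above 0 m and y of tile_b in the frame of tile_c above 0 m and horizontal distance between bottle_mid and tile_a below 0.015 m and horizontal distance between wide_jar_mid and tile_b below 0.015 m and horizontal distance between carton_mid and tile_c below 0.015 m and angle between the y axis of carton_mid and the y axis of tile_c, either way round below 0.2 rad) or (y of tile_a in the frame of tile_c above 0 m and y of tile_c in the frame of tile_b above 0 m and horizontal distance between bottle_mid and tile_a below 0.015 m and horizontal distance between wide_jar_mid and tile_c below 0.015 m and horizontal distance between carton_mid and tile_b below 0.015 m and angle between the y axis of carton_mid and the y axis of tile_b, either way round below 0.2 rad) or (y of tile_b in the frame of tile_a above 0 m and y of tile_a in the frame of tile_c above 0 m and horizontal distance between bottle_mid and tile_b below 0.015 m and horizontal distance between wide_jar_mid and tile_a below 0.015 m and horizontal distance between carton_mid and tile_c below 0.015 m and angle between the y axis of carton_mid and the y axis of tile_c, either way round below 0.2 rad) or (y of tile_b in the frame of tile_c above 0 m and y of tile_c in the frame of tile_a above 0 m and horizontal distance between bottle_mid and tile_b below 0.015 m and horizontal distance between wide_jar_mid and tile_c below 0.015 m and horizontal distance between carton_mid and tile_a below 0.015 m and angle between the y axis of carton_mid and the y axis of tile_a, either way round below 0.2 rad) or (y of tile_c in the frame of tile_a above 0 m and y of tile_a in the frame of tile_b above 0 m and horizontal distance between bottle_mid and tile_c below 0.015 m and horizontal distance between wide_jar_mid and tile_a below 0.015 m and horizontal distance between carton_mid and tile_b below 0.015 m and angle between the y axis of carton_mid and the y axis of tile_b, either way round below 0.2 rad) or (y of tile_c in the frame of tile_b above 0 m and y of tile_b in the frame of tile_a above 0 m and horizontal distance between bottle_mid and tile_c below 0.015 m and horizontal distance between wide_jar_mid and tile_b below 0.015 m and horizontal distance between carton_mid and tile_a below 0.015 m and angle between the y axis of carton_mid and the y axis of tile_a, either way round below 0.2 rad)) and horizontal distance between small_jar_mid and wide_jar_mid below 0.012 m and height (world z) of bottle_mid between 0.0495 and 0.0575 m and angle between each of bottle_mid, wide_jar_mid, small_jar_mid, carton_mid's own z axis and vertical below 0.1 rad and linear speed of each of bottle, wide_jar, small_jar, carton below 0.02 m/s and height (world z) of wide_jar_mid between 0.0245 and 0.0325 m and height (world z) of small_jar_mid between 0.067 and 0.075 m and height (world z) of carton_mid between 0.022 and 0.03 m); the robot touches nothing.
It fails at once if the mortar is pushed more than 20 mm from its place or tipped (distance of mortar from where it was at the start of the episode above 0.02 m or angle between mortar's own z axis and vertical above 0.2 rad).
It fails at once if the roll of labels is pushed more than 20 mm from its place or tipped (distance of label_roll from where it was at the start of the episode above 0.02 m or angle between label_roll's own z axis and vertical above 0.2 rad).
It also fails if it takes over 104 s, if anything falls off the work surface, if the arm or the gripper's body presses on something with over 40 N, if the wrist force passes 120 N, or if a joint passes its speed limit or range.

## Working session

There is one attempt and no reset: what is moved stays moved. The work goes in short steps, Python scripts to look and compute and a shell command to move; the robot and the scene stay as the last step left them, time stands still between calls to the robot, and variables do not carry over. Pictures are saved under pics/ and viewed, and the job is handed in when it is done.

```bash
ls; mkdir -p pics
python3 - <<'E'
from rig import bot
import cv2,pickle
s=bot.read_state(); print(s)
for n in ["scene","top"]:
    d=bot.capture(n); cv2.imwrite(f"pics/{n}0.png",d["pixels"]); pickle.dump(d,open(f"/tmp/{n}0.pkl","wb")); print(n,d["K"],d["world_to_cam"],[k for k in d])
E
```

```text
pics
{'time_s': 0.0, 'joint_positions': array([-7.89248761e+01,  3.02775677e+01,  8.21547700e+01, -4.70416244e-05,
        6.76868449e+01, -1.02267770e+01]), 'qvel': array([ 0.05054747, -0.04107235,  0.03796291, -0.02134046,  0.05375743,
       -0.05461338]), 'tau': array([ 3.34734877e-04, -4.40042746e+01, -1.76589131e+01,  6.33282680e-02,
        5.82038693e-02, -1.65160654e-04]), 'position': array([ 0.22701935, -0.58195655,  0.40379518]), 'tcp_rot': array([[-4.00329360e-04,  9.31679136e-01,  3.63282022e-01],
       [ 2.04124156e-03,  3.63282055e-01, -9.31676973e-01],
       [-9.99997837e-01,  3.68568714e-04, -2.04721464e-03]]), 'force': array([-0.14881817,  0.75682661,  0.37226807]), 'moment': array([ 0.01475021, -0.05915782, -0.02532605]), 'opening': 0.998749453532404}
scene [[388.48383874   0.         318.53750327]
 [  0.         388.48383874 200.68983385]
 [  0.           0.           1.        ]] [[ 0.42313894  0.90602314 -0.00868946 -0.25428455]
 [-0.63301509  0.30247072  0.71260323  0.26235903]
 [ 0.64826332 -0.29602961  0.70151346 -1.42283042]
 [ 0.          0.          0.          1.        ]] ['pixels', 'depth', 'K', 'world_to_cam', 'shot']
top [[483.62565681   0.         323.41070008]
 [  0.         483.62565681 201.50949082]
 [  0.           0.           1.        ]] [[-0.00753559 -0.99996085 -0.0046388   0.06967852]
 [ 0.99425527 -0.00798775  0.10673634 -0.50152982]
 [-0.10676922 -0.00380783  0.99427654 -1.49789596]
 [ 0.          0.          0.          1.        ]] ['pixels', 'depth', 'K', 'world_to_cam', 'shot']
```

View pics/scene0.png

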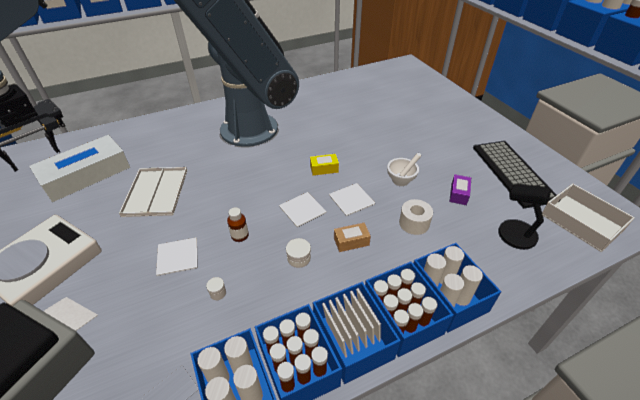

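View pics/top0.png

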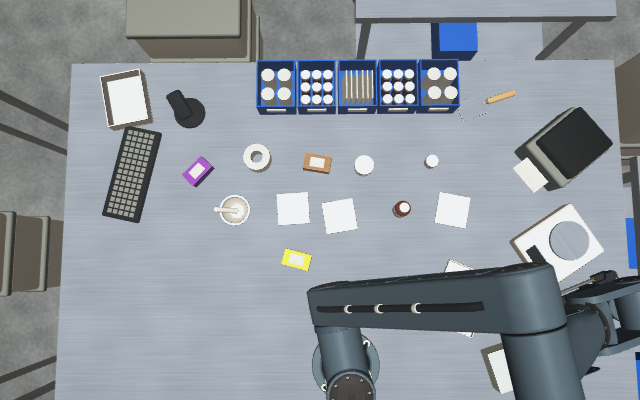

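The top picture shows the tiles at (293,208) left, (339,216) middle and (453,210) right. The bottle is at (402,209), the wide jar at (364,165), the small jar at (432,160), the roll at (257,157) and the mortar at (233,210). For the carton, the candidates are brown (317,163), purple (198,171) and yellow (296,260), and I choose the brown one. The receipt at (530,175) and the tray pages are not tiles.

```bash
cat > h.py <<'E'
import numpy as np,cv2
from rig import bot
def proj(d,P):
    P=np.atleast_2d(P); c=P@d["world_to_cam"][:3,:3].T+d["world_to_cam"][:3,3]
    p=np.c_[c[:,0],-c[:,1],-c[:,2]]@d["K"].T
    return p[:,:2]/p[:,2:]
def onplane(d,uv,z):
    uv=np.atleast_2d(np.asarray(uv,float)); R=d["world_to_cam"][:3,:3]; t=d["world_to_cam"][:3,3]
    o=-R.T@t; r=np.c_[uv,np.ones(len(uv))]@np.linalg.inv(d["K"]).T
    r=np.c_[r[:,0],-r[:,1],-r[:,2]]@R
    return o+r*((z-o[2])/r[:,2])[:,None]
def cloud(d,m):
    v,u=np.nonzero(m&(d["depth"]>0)); z=d["depth"][v,u]
    r=np.c_[u,v,np.ones(len(u))]@np.linalg.inv(d["K"]).T*z[:,None]
    c=np.c_[r[:,0],-r[:,1],-r[:,2]]
    return (c-d["world_to_cam"][:3,3])@d["world_to_cam"][:3,:3]
E
cat > m0.py <<'E'
from h import *
import sys
for cam in ["top","scene"]:
    for nm in ["bottle_mid","wide_jar_mid","small_jar_mid","carton_mid","tile_a","mortar","label_roll"]:
        d=bot.capture(cam)
        for r in bot.regions_of(nm,d):
            if r["p"]<.2: continue
            P=cloud(d,r["region"])
            if len(P)<5: continue
            zt=np.percentile(P[:,2],95)
            T=P[P[:,2]>zt-.006]
            (c,wh,a)=cv2.minAreaRect((T[:,:2]*1000).astype(np.float32))
            print(cam,nm,round(r["p"],2),np.round(r["extent"]).astype(int),"ztop",round(float(zt),4),"topmean",np.round(T[:,:2].mean(0),4),"rect",np.round(c,1),np.round(wh,1),round(a,1), len(T))
E
python3 m0.py
python3 - <<'E'
import cv2
a=cv2.imread("pics/top0.png")[130:290,170:490]
cv2.imwrite("pics/crop0.png",cv2.resize(a,None,fx=2.5,fy=2.5,interpolation=cv2.INTER_CUBIC))
E
```

```text
top bottle_mid 0.54 [401 208  20  17] ztop 0.0966 topmean [ 0.4762 -0.1778] rect [ 476.4 -178.3] [27.7 28.9] 44.4 71
top wide_jar_mid 0.89 [366 165  20  22] ztop 0.0494 topmean [ 0.6165 -0.0619] rect [616.  -62.6] [51.2 61. ] 45.7 177
top small_jar_mid 0.65 [318 164  27  20] ztop 0.0445 topmean [0.6253 0.0857] rect [626.1  85.4] [83.7 49.8] 79.7 237
top small_jar_mid 0.52 [431 162  16  11] ztop 0.0433 topmean [ 0.6275 -0.2758] rect [ 629.3 -275.7] [34.8 35.5] 67.6 66
top carton_mid 0.93 [196 174  31  30] ztop 0.0445 topmean [0.6036 0.4651] rect [602.4 464.6] [50.7 84.6] 46.1 256
top carton_mid 0.72 [297 261  32  24] ztop 0.0446 topmean [0.3228 0.1494] rect [322.2 150. ] [82.2 48.7] 74.9 246
top carton_mid 0.7 [400 208  20  19] ztop 0.0973 topmean [ 0.4755 -0.1781] rect [ 476.2 -178.1] [27.6 27.5] 44.1 65
top carton_mid 0.69 [319 166  27  19] ztop 0.0441 topmean [0.6248 0.0834] rect [625.3  84.6] [81.7 50.6] 79.7 252
top tile_a 0.82 [338 216  32  35] ztop 0.0108 topmean [0.4592 0.0163] rect [458.9  16.6] [100.3 101.4] 8.4 497
top tile_a 0.57 [292 207  29  36] ztop 0.0115 topmean [0.48
[... 1196 characters left out ...]
 60.8] 30.0 384
scene tile_a 0.84 [177 254  42  39] ztop 0.0096 topmean [ 0.4805 -0.3481] rect [ 478.3 -347.6] [100.6 104.8] 78.2 1214
scene tile_a 0.65 [352 198  46  33] ztop 0.009 topmean [0.4882 0.1599] rect [485.1 161.4] [105.5 101.3] 3.1 806
scene tile_a 0.56 [303 208  48  29] ztop 0.009 topmean [0.4638 0.012 ] rect [461.1  13.3] [102.5 100.4] 9.8 851
scene mortar 0.86 [403 168  32  35] ztop 0.0731 topmean [0.4807 0.3779] rect [481.3 376.9] [22.2 14.6] 55.6 51
scene label_roll 0.62 [415 217  38  36] ztop 0.0573 topmean [0.6478 0.2708] rect [646.7 271.6] [82.9 79.6] 67.3 460
scene label_roll 0.27 [404 169  33  36] ztop 0.0744 topmean [0.48   0.3801] rect [479.3 379. ] [25.4 13.9] 89.7 55
```

View pics/crop0.png

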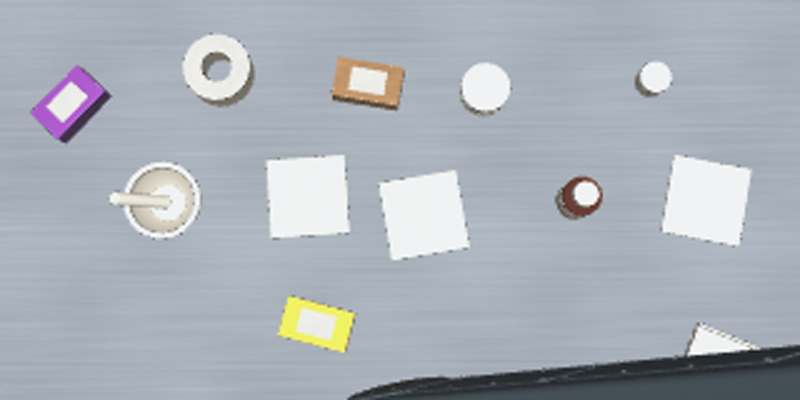

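The crop shows the brown carton at crop (368,83), clearly distinct from the purple (70,105) and yellow (317,324) ones. First I turn the tool so its z axis lies along world x and its y axis along world y.

```bash
python3 -m crank '[{"offset":[0,0,0],"spin":-0.15},{"offset":[0,0,0],"spin":-0.15},{"offset":[0,0,0],"spin":-0.15},{"offset":[0,0,0],"spin":-0.15},{"offset":[0,0,0],"spin":-0.15},{"offset":[0,0,0],"spin":-0.15},{"offset":[0,0,0],"spin":-0.15},{"offset":[0,0,0],"spin":-0.149}]' 0.087
```

```text
time_s: 2.3
position: [0.2271, -0.5823, 0.4047]
tcp_rot: [[0.0, -0.006, 1.0], [0.0, 1.0, 0.006], [-1.0, 0.0, 0.0]]
force: [-0.5, 0.0, -0.2]
opening: 1.003
```

```bash
python3 -m crank '[{"offset":[0,0.04,0.02],"spin":0},{"offset":[0,0.04,0.03],"spin":0},{"offset":[0,0.04,0.03],"spin":0},{"offset":[0,0.04,0.03],"spin":0},{"offset":[0,0.04,0.03],"spin":0},{"offset":[0,0.04,0.03],"spin":0},{"offset":[0,0.04,0.03],"spin":0},{"offset":[0,0.04,0.03],"spin":0},{"offset":[0,0.04,0.03],"spin":0},{"offset":[0,0.04,0.03],"spin":0},{"offset":[0,0.04,0.03],"spin":0},{"offset":[0,0.04,0.03],"spin":0}]'
python3 -m crank '[{"offset":[0,0.03,0.03],"spin":0},{"offset":[0,0.01,0.01],"spin":0},{"offset":[0,0,0],"spin":0},{"offset":[0,0,0],"spin":0}]'
python3 - <<'E'
from h import *
import pickle
d=bot.capture("wrist"); cv2.imwrite("pics/w1.png",d["pixels"]); pickle.dump(d,open("/tmp/w1.pkl","wb"))
s=bot.read_state(); print(s["position"],s["tcp_rot"]); print(np.round(d["world_to_cam"],3)); print("cam pos",-d["world_to_cam"][:3,:3].T@d["world_to_cam"][:3,3])
E
```

```text
time_s: 3.5
position: [0.5781, -0.1004, 0.405]
tcp_rot: [[0.001, -0.0, 1.0], [-0.0, 1.0, 0.0], [-1.0, -0.0, 0.001]]
force: [0.6, -1.6, -0.3]
opening: 1.001
time_s: 3.9
position: [0.6164, -0.0628, 0.4044]
tcp_rot: [[-0.002, -0.0, 1.0], [-0.0, 1.0, 0.0], [-1.0, -0.0, -0.002]]
force: [-0.6, -0.0, -0.1]
opening: 1.0
[ 0.61618944 -0.06335178  0.40450917] [[-1.60696753e-03  1.10792913e-03  9.99998095e-01]
 [-3.35022793e-04  9.99999330e-01 -1.10846887e-03]
 [-9.99998653e-01 -3.36803428e-04 -1.60659527e-03]]
[[ 1.    -0.     0.    -0.618]
 [ 0.     0.96  -0.281  0.095]
 [-0.     0.281  0.96  -0.372]
 [ 0.     0.     0.     1.   ]]
cam pos [0.61817873 0.01316824 0.38417357]
```

View pics/w1.png

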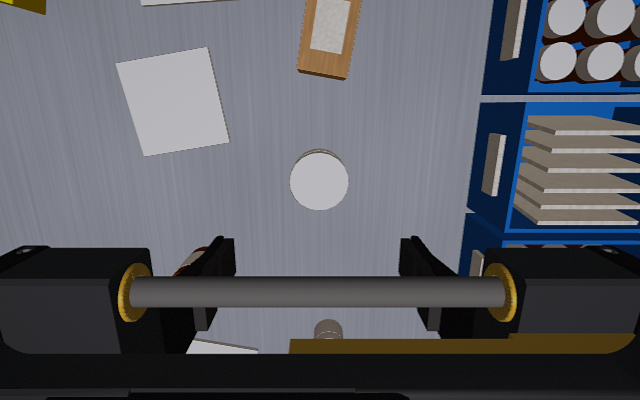

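The wrist picture shows the wide jar's lid at (319,181), the middle tile at (173,102) and part of the carton at (330,40). Next I measure these and check the gap to the bins.

Run:
```python
from h import *
import pickle
d=pickle.load(open("/tmp/w1.pkl","rb"))
g=d["pixels"].astype(int)
P=np.zeros((400,640,3))
allm=np.ones((400,640),bool)
v,u=np.nonzero(d["depth"]>0); C=cloud(d,allm); P[v,u]=C
def lump(seed,z0,z1,extra=None):
    m=((P[...,2]>z0)&(P[...,2]<z1)).astype(np.uint8)
    m[235:]=0
    n,l=cv2.connectedComponents(m); k=l[seed[1],seed[0]]; 
    return l==k if k else None
print("table z at (250,200)",P[200,250],"jar top",P[181,319],"tile",P[102,173])
m=lump((319,181),P[181,319,2]-.006,P[181,319,2]+.006)
v,u=np.nonzero(m); (c,r)=cv2.minEnclosingCircle(np.c_[u,v].astype(np.float32)); print("jar px",c,r,"world@45mm",onplane(d,c,.045),"r",r*(d['depth'][181,319])/d['K'][0,0])
# tile by colour
hsv=cv2.cvtColor(d["pixels"],cv2.COLOR_BGR2HSV); print(hsv[102,173],hsv[200,250])
t=((hsv[...,1]<18)&(hsv[...,2]>hsv[200,250,2]+8)).astype(np.uint8); n,l=cv2.connectedComponents(t); m=l==l[102,173]
v,u=np.nonzero(m); W=onplane(d,np.c_[u,v],.006); c,wh,a=cv2.minAreaRect((W[:,:2]*1000).astype(np.float32)); print("tile",c,wh,a)
t=pickle.load(open("/tmp/top0.pkl","rb")); print("bin edge",onplane(t,[380,112],0.0),onplane(t,[380,107],0.07)); tp=cloud(t,np.ones((400,640),bool)); b=(tp[:,0]>.7)&(tp[:,0]<.95)&(abs(tp[:,1]+.05)<.15)&(tp[:,2]>.03); print("bin minx",np.percentile(tp[b,0],.5),"maxz",np.percentile(tp[b,2],99))
```

```text
table z at (250,200) [ 0.53802189 -0.09780466 -0.00153408] jar top [ 0.62052062 -0.06401453  0.04455765] tile [0.46231967 0.01496908 0.00591456]
jar px (318.47991943359375, 180.97262573242188) 29.58970069885254 world@45mm [[ 0.61997735 -0.06388466  0.045     ]] r 0.030773884623509985
[120   5 186] [115  24 139]
tile (462.64129638671875, 13.226943969726562) (99.78640747070312, 99.41483306884766) 9.237555503845215
bin edge [[ 0.79805918 -0.12152581  0.        ]] [[ 0.79329108 -0.11361438  0.07      ]]
bin minx 0.7877939201321759 maxz 0.10210274221829597
```

Wide jar at (0.620, -0.064) and middle tile at (0.4627, 0.0135); three views agree within about 3 mm. I descend 0.216 m.

```bash
python3 -m crank '[{"offset":[0.02,0,0.003],"spin":0},{"offset":[0.04,0,0],"spin":0},{"offset":[0.04,0,0],"spin":0},{"offset":[0.04,0,0],"spin":0},{"offset":[0.03,0,0],"spin":0},{"offset":[0.02,0,0],"spin":0},{"offset":[0.016,0,0],"spin":0},{"offset":[0.01,0,0],"spin":0},{"offset":[0,0,0],"spin":0},{"offset":[0,0,0],"spin":0}]'
python3 -m crank '[{"offset":[0,0,0],"spin":0},{"offset":[0,0,0],"spin":0},{"offset":[0,0,0],"spin":0},{"offset":[0,0,0],"spin":0},{"offset":[0,0,0],"spin":0},{"offset":[0,0,0],"spin":0}]' 0.05
```

```text
time_s: 4.95
position: [0.6203, -0.0627, 0.1895]
tcp_rot: [[0.001, 0.0, 1.0], [-0.0, 1.0, -0.0], [-1.0, -0.0, 0.001]]
force: [0.1, -0.4, -0.2]
opening: 0.997
time_s: 5.55
position: [0.6199, -0.0621, 0.1892]
tcp_rot: [[-0.0, -0.0, 1.0], [0.0, 1.0, 0.0], [-1.0, 0.0, -0.0]]
force: [-1.7, 1.1, 5.2]
opening: 0.691
```

Gripped at 60 mm opening. I lift and carry it to the middle tile.

```bash
python3 -m crank '[{"offset":[-0.02,0,0],"spin":0},{"offset":[-0.04,0,0],"spin":0},{"offset":[-0.03,0,0],"spin":0},{"offset":[-0.01,0,0],"spin":0},{"offset":[0,0.01,-0.02],"spin":0},{"offset":[0,0.02,-0.04],"spin":0},{"offset":[0,0.02,-0.04],"spin":0},{"offset":[0,0.02,-0.04],"spin":0},{"offset":[0,0.0075,-0.017],"spin":0},{"offset":[0,0,0],"spin":0},{"offset":[0,0,0],"spin":0}]'
python3 - <<'E'
from h import *
d=bot.capture("wrist"); cv2.imwrite("pics/w2.png",d["pixels"]); s=bot.read_state(); print(s["position"],s["opening"],s["force"])
E
```

```text
time_s: 6.65
position: [0.4638, 0.0151, 0.2884]
tcp_rot: [[0.001, -0.0, 1.0], [-0.0, 1.0, 0.0], [-1.0, -0.0, 0.001]]
force: [-0.0, 0.3, -1.5]
opening: 0.691
[0.46459819 0.01472471 0.28855904] 0.6906988429603312 [-0.41804439 -0.23231234 -0.86444576]
```

View pics/w2.png

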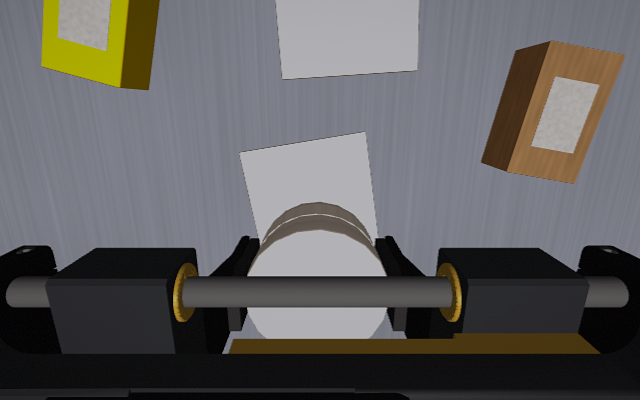

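The jar is held level above the middle tile (tile corner edges at (240,152) and (365,131)). I lower it 0.093 m and release.

```bash
python3 -m crank '[{"offset":[0.02,0,-0.001],"spin":0},{"offset":[0.03,0,0],"spin":0},{"offset":[0.02,0,0],"spin":0},{"offset":[0.012,0,0],"spin":0},{"offset":[0.007,0,0],"spin":0},{"offset":[0.004,0,0],"spin":0},{"offset":[0,0,0],"spin":0},{"offset":[0,0,0],"spin":0}]'
python3 -m crank '[{"offset":[0,0,0],"spin":0},{"offset":[0,0,0],"spin":0},{"offset":[0,0,0],"spin":0},{"offset":[0,0,0],"spin":0},{"offset":[-0.01,0,0],"spin":0},{"offset":[-0.03,0,0],"spin":0},{"offset":[-0.04,0,0],"spin":0},{"offset":[-0.04,0,0],"spin":0},{"offset":[-0.04,0,0],"spin":0},{"offset":[-0.03,0,0],"spin":0},{"offset":[0,0,0],"spin":0}]' 0.087
```

```text
time_s: 7.5
position: [0.4627, 0.015, 0.196]
tcp_rot: [[0.002, 0.0, 1.0], [-0.0, 1.0, -0.0], [-1.0, -0.0, 0.002]]
force: [0.7, 0.3, -1.4]
opening: 0.69
time_s: 8.6
position: [0.4629, 0.0152, 0.3904]
tcp_rot: [[0.01, -0.0, 1.0], [-0.002, 1.0, 0.0], [-1.0, -0.002, 0.01]]
force: [0.7, 0.1, 0.3]
opening: 0.998
```

```bash
cat > look.py <<'E'
from h import *
import sys,pickle
n=sys.argv[1]
d=bot.capture("wrist"); cv2.imwrite(f"pics/{n}.png",d["pixels"]); pickle.dump(d,open(f"/tmp/{n}.pkl","wb"))
s=bot.read_state(); print(np.round(s["position"],4),round(s["opening"],3))
P=np.zeros((400,640,3)); v,u=np.nonzero(d["depth"]>0); P[v,u]=cloud(d,d["depth"]>0)
m=((P[...,2]>.018)&(P[...,2]<.13)).astype(np.uint8); m[240:]=0
k,l,st,ce=cv2.connectedComponentsWithStats(m)
for i in range(1,k):
    if st[i,4]<150: continue
    Q=P[l==i]; zt=np.percentile(Q[:,2],95); T=l==i; T&=P[...,2]>zt-.006
    v,u=np.nonzero(T); c,wh,a=cv2.minAreaRect((P[T][:,:2]*1000).astype(np.float32))
    e,r=cv2.minEnclosingCircle((P[T][:,:2]*1000).astype(np.float32))
    print("px",np.round([u.mean(),v.mean()]).astype(int),"z",round(zt,4),"circ",np.round(e,1),round(r,1),"rect",np.round(c,1),np.round(wh,1),round(a,1))
hsv=cv2.cvtColor(d["pixels"],cv2.COLOR_BGR2HSV)
m=((hsv[...,1]<14)&(hsv[...,2]>160)&(P[...,2]<.018)&(P[...,2]>-.01)).astype(np.uint8); m[240:]=0
k,l,st,ce=cv2.connectedComponentsWithStats(m)
for i in range(1,k):
    if st[i,4]<800: continue
    v,u=np.nonzero(l==i); W=onplane(d,np.c_[u,v],.006); c,wh,a=cv2.minAreaRect((W[:,:2]*1000).astype(np.float32)); print("tile px",np.round(ce[i]),np.round(c,1),np.round(wh,1),round(a,1),"border" if v.min()<2 or u.min()<2 or u.max()>637 else "")
E
python3 look.py w3
```

```text
[0.4622 0.0153 0.3883] 0.999
px [158  42] z 0.0408 circ [325.  146.4] 47.2 rect [324.9 146.2] [80.3 51.7] 74.9
px [484 109] z 0.0414 circ [629.1  83.2] 48.5 rect [629.3  83.4] [85.1 51. ] 80.4
px [636 160] z 0.035 circ [796.7  40.9] 18.1 rect [797.1  40.9] [36.2  3.4] 89.3
px [313 185] z 0.052 circ [464.9  12.4] 31.0 rect [465.1  12.5] [60.6 60.9] 26.8
px [635 228] z 0.0564 circ [792.7 -29.6] 14.9 rect [792.  -29.6] [29.7  5.7] 84.7
tile px [335.  40.] [487.7 150.5] [98.9 77.6] 3.3 border
tile px [309. 167.] [462.4  13.3] [99.1 99. ] 9.2
```

View pics/w3.png

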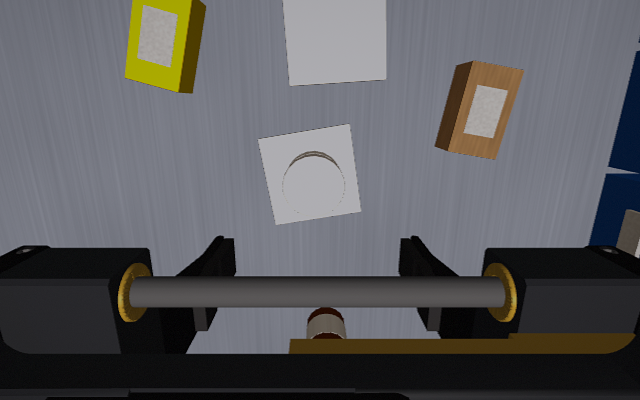

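The wide jar stands in the middle of the middle tile (lid at pixel (313,185), 2.5 mm off centre, top at 0.052). Next is the small jar.

```bash
python3 -m crank '[{"offset":[0,-0.02,0.01],"spin":0},{"offset":[0,-0.04,0.02],"spin":0},{"offset":[0,-0.04,0.02],"spin":0},{"offset":[0,-0.04,0.02],"spin":0},{"offset":[0,-0.04,0.02],"spin":0},{"offset":[0,-0.04,0.03],"spin":0},{"offset":[0,-0.04,0.03],"spin":0},{"offset":[0,-0.02,0.01],"spin":0},{"offset":[0,-0.013,0.009],"spin":0},{"offset":[0,0,0],"spin":0},{"offset":[0,0,0],"spin":0}]'
python3 look.py w4
```

```text
time_s: 9.75
position: [0.6304, -0.2773, 0.3839]
tcp_rot: [[-0.003, 0.0, 1.0], [0.003, 1.0, -0.0], [-1.0, 0.003, -0.003]]
force: [0.1, 0.1, -0.8]
opening: 1.003
[ 0.6303 -0.2768  0.3843] 0.999
px [586 205] z 0.1051 circ [ 856.2 -289.6] 48.2 rect [ 855.1 -284.5] [89.7 52.9] 0.0
px [118  76] z 0.0952 circ [ 480.1 -179.8] 15.8 rect [ 480.4 -180. ] [30.6 30.1] 6.4
px [318 186] z 0.041 circ [ 632.7 -280.1] 19.9 rect [ 632.7 -279.6] [38.4 38.1] 89.6
tile px [183. 217.] [ 482.9 -328.8] [62.2 99.3] 78.7
```

View pics/w4.png

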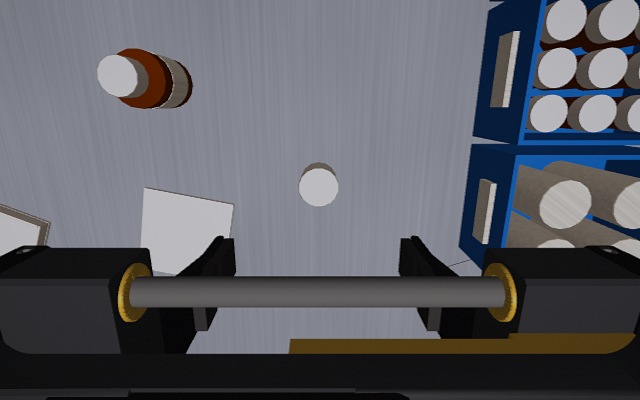

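The small jar's lid is at (318,186), which is (0.6327, -0.280); the bottle is at (118,76), which is (0.480, -0.180). Descending on the small jar.

```bash
python3 -m crank '[{"offset":[0.02,-0.003,0.002],"spin":0},{"offset":[0.04,0,0],"spin":0},{"offset":[0.04,0,0],"spin":0},{"offset":[0.04,0,0],"spin":0},{"offset":[0.03,0,0],"spin":0},{"offset":[0.016,0,0],"spin":0},{"offset":[0.009,0,0],"spin":0},{"offset":[0,0,0],"spin":0},{"offset":[0,0,0],"spin":0}]'
python3 -m crank '[{"offset":[0,0,0],"spin":0},{"offset":[0,0,0],"spin":0},{"offset":[0,0,0],"spin":0},{"offset":[0,0,0],"spin":0},{"offset":[0,0,0],"spin":0},{"offset":[0,0,0],"spin":0},{"offset":[0,0,0],"spin":0},{"offset":[0,0,0],"spin":0},{"offset":[0,0,0],"spin":0},{"offset":[0,0,0],"spin":0}]' 0.03
```

```text
time_s: 10.7
position: [0.6337, -0.2809, 0.1923]
tcp_rot: [[0.002, -0.0, 1.0], [-0.001, 1.0, 0.0], [-1.0, -0.001, 0.002]]
force: [0.9, -0.5, -0.7]
opening: 0.998
time_s: 11.7
position: [0.633, -0.2808, 0.1907]
tcp_rot: [[-0.0, -0.0, 1.0], [0.0, 1.0, 0.0], [-1.0, 0.0, -0.0]]
force: [-1.3, 0.2, 0.1]
opening: 0.44
```

Gripped at 38 mm. I lift and carry it over the wide jar.

```bash
python3 -m crank '[{"offset":[-0.02,0,0],"spin":0},{"offset":[-0.04,0,0],"spin":0},{"offset":[-0.04,0.01,-0.01],"spin":0},{"offset":[-0.03,0.03,-0.02],"spin":0},{"offset":[-0.01,0.04,-0.02],"spin":0},{"offset":[0,0.04,-0.02],"spin":0},{"offset":[0,0.04,-0.02],"spin":0},{"offset":[0,0.04,-0.02],"spin":0},{"offset":[0,0.04,-0.02],"spin":0},{"offset":[0,0.03,-0.02],"spin":0},{"offset":[0,0.02,-0.013],"spin":0},{"offset":[0,0.003,-0.005],"spin":0}]'
python3 -m crank '[{"offset":[0,0,0],"spin":0},{"offset":[0,0,0],"spin":0}]'
python3 look.py w5
```

```text
time_s: 12.9
position: [0.4631, 0.0144, 0.3308]
tcp_rot: [[-0.002, -0.003, 1.0], [0.001, 1.0, 0.003], [-1.0, 0.001, -0.002]]
force: [-0.4, -0.2, -0.4]
opening: 0.441
time_s: 13.1
position: [0.4661, 0.0115, 0.331]
tcp_rot: [[0.002, 0.001, 1.0], [-0.001, 1.0, -0.001], [-1.0, -0.001, 0.002]]
force: [-0.8, -1.2, -0.7]
opening: 0.44
[0.4663 0.0112 0.3309] 0.444
px [120  38] z 0.0408 circ [322.8 137. ] 38.9 rect [322.4 136.9] [61.1 51.8] 74.8
px [521 105] z 0.0413 circ [629.4  83.3] 48.7 rect [629.5  83.5] [85.  51.5] 80.2
px [311 193] z 0.0519 circ [464.9  12.6] 30.8 rect [464.5  17.3] [61.  51.8] 4.6
tile px [339.  36.] [488.2 141.4] [98.8 58.9] 3.6 border
tile px [308. 170.] [462.3  13.4] [99.4 99.3] 9.2
```

View pics/w5.png

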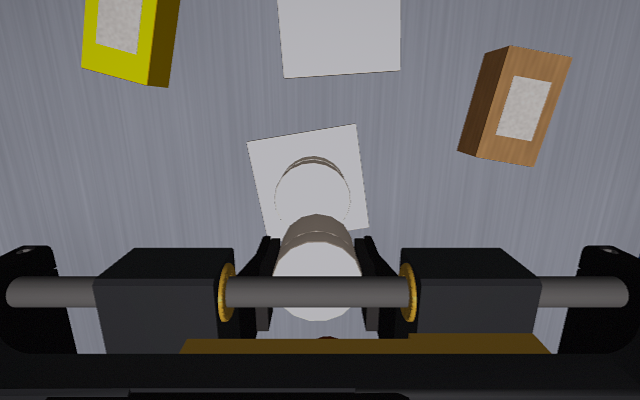

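The small jar is held level (lid at (318,290)) over the wide jar at (311,193), about 1 mm off centre. I lower it 0.088 m and release.

```bash
python3 -m crank '[{"offset":[0.02,0,-0.001],"spin":0},{"offset":[0.03,0,0],"spin":0},{"offset":[0.02,0,0],"spin":0},{"offset":[0.01,0,0],"spin":0},{"offset":[0.005,0,0],"spin":0},{"offset":[0.003,0,0],"spin":0},{"offset":[0,0,0],"spin":0},{"offset":[0,0,0],"spin":0}]'
```

```text
time_s: 13.95
position: [0.4644, 0.0122, 0.2434]
tcp_rot: [[0.002, 0.0, 1.0], [-0.0, 1.0, -0.0], [-1.0, -0.0, 0.002]]
force: [-0.9, -0.9, -1.2]
opening: 0.444
```

```bash
python3 -m crank '[{"offset":[0.001,0,0],"spin":0},{"offset":[0,0,0],"spin":0},{"offset":[0,0,0],"spin":0}]'
python3 -m crank '[{"offset":[0,0,0],"spin":0},{"offset":[0,0,0],"spin":0},{"offset":[0,0,0],"spin":0},{"offset":[0,0,0],"spin":0},{"offset":[0,0,0],"spin":0},{"offset":[-0.01,0,0],"spin":0},{"offset":[-0.03,0,0],"spin":0},{"offset":[-0.04,0,0],"spin":0},{"offset":[-0.04,0,0],"spin":0},{"offset":[-0.03,0,0],"spin":0},{"offset":[0,0,0],"spin":0},{"offset":[0,0,0],"spin":0}]' 0.087
python3 look.py w6
```

```text
time_s: 14.25
position: [0.4641, 0.0123, 0.242]
tcp_rot: [[0.001, -0.0, 1.0], [-0.0, 1.0, 0.0], [-1.0, -0.0, 0.001]]
force: [0.1, 0.3, -0.1]
opening: 0.443
time_s: 15.45
position: [0.4638, 0.0123, 0.3927]
tcp_rot: [[0.002, -0.0, 1.0], [-0.0, 1.0, 0.0], [-1.0, -0.0, 0.002]]
force: [-0.1, -0.1, -0.9]
opening: 1.0
[0.4634 0.0124 0.3916] 1.0
px [162  41] z 0.0409 circ [325.2 145.6] 46.3 rect [325.1 145.4] [79.5 51.1] 74.3
px [486 107] z 0.0414 circ [628.8  83.5] 48.5 rect [629.4  83.5] [85.1 51.7] 80.0
px [637 158] z 0.0326 circ [796.6  40.2] 17.4 rect [797.   40.2] [ 4.3 34.8] 3.4
px [316 193] z 0.0918 circ [466.   13.1] 19.9 rect [465.9  13.2] [38.6 38.7] 0.7
px [635 227] z 0.0543 circ [793.2 -31.4] 16.4 rect [791.9 -31.4] [32.8  4.2] 87.4
tile px [337.  39.] [487.8 149.8] [98.9 76.1] 3.4 border
tile px [311. 165.] [462.3  13.3] [99.1 99.1] 9.2
```

View pics/w6.png

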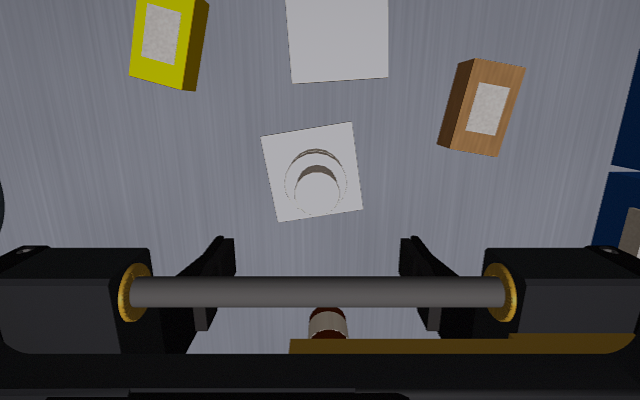

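The small jar stands on the wide jar (lid at (316,193), top at 0.092, about 1 mm off centre). Next is the bottle.

```bash
python3 -m crank '[{"offset":[0,-0.02,0.002],"spin":0},{"offset":[0,-0.04,0.004],"spin":0},{"offset":[0,-0.04,0.004],"spin":0},{"offset":[0,-0.04,0.004],"spin":0},{"offset":[0,-0.03,0.003],"spin":0},{"offset":[0,-0.02,0],"spin":0},{"offset":[0,-0.003,0],"spin":0},{"offset":[0,0,0],"spin":0},{"offset":[0,0,0],"spin":0}]'
python3 look.py w7
```

```text
time_s: 16.4
position: [0.4806, -0.1796, 0.3909]
tcp_rot: [[-0.002, -0.001, 1.0], [0.002, 1.0, 0.001], [-1.0, 0.002, -0.002]]
force: [1.0, 0.2, 0.6]
opening: 0.999
[ 0.4807 -0.1794  0.3911] 1.002
px [297   1] z 0.0486 circ [464.1 -16.4] 11.3 rect [464.  -17.7] [ 2.5 22.7] 88.9
px [637  96] z 0.0288 circ [796.8 -91.3] 13.6 rect [796.9 -91.3] [27.3  3.1] 89.0
px [635 213] z 0.0598 circ [ 794. -198.] 35.3 rect [ 793.6 -198.1] [ 7.2 70.6] 7.7
px [314 196] z 0.0956 circ [ 479.8 -180. ] 15.6 rect [ 479.7 -179.7] [30.3 30.1] 41.1
tile px [298.  19.] [467.4 -17.3] [99.2 37.8] 9.1 border
```

View pics/w7.png

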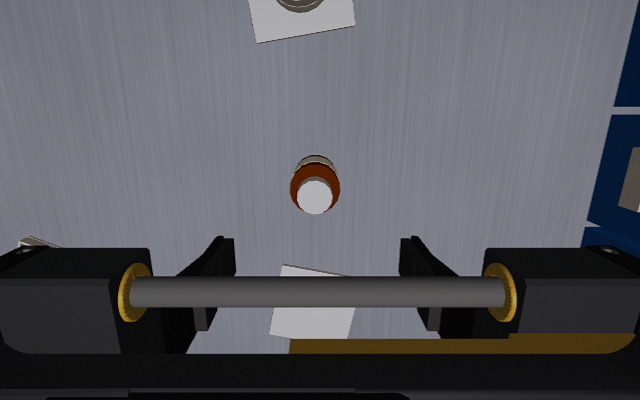

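The bottle is centred under the gripper (cap at (314,196), z 0.096). I descend 0.176 m and grip at about 51 mm height.

```bash
python3 -m crank '[{"offset":[0.02,0,-0.001],"spin":0},{"offset":[0.03,0,0],"spin":0},{"offset":[0.03,0,0],"spin":0},{"offset":[0.03,0,0],"spin":0},{"offset":[0.03,0,0],"spin":0},{"offset":[0.02,0,0],"spin":0},{"offset":[0.01,0,0],"spin":0},{"offset":[0.006,0,0],"spin":0},{"offset":[0,0,0],"spin":0},{"offset":[0,0,0],"spin":0}]'
python3 -m crank '[{"offset":[0,0,0],"spin":0},{"offset":[0,0,0],"spin":0},{"offset":[0,0,0],"spin":0},{"offset":[0,0,0],"spin":0},{"offset":[0,0,0],"spin":0},{"offset":[0,0,0],"spin":0},{"offset":[0,0,0],"spin":0},{"offset":[0,0,0],"spin":0}]' 0.038
```

```text
time_s: 17.45
position: [0.4804, -0.1807, 0.2165]
tcp_rot: [[0.001, -0.0, 1.0], [-0.001, 1.0, 0.0], [-1.0, -0.001, 0.001]]
force: [0.5, -0.2, -0.1]
opening: 1.002
time_s: 18.25
position: [0.4799, -0.1807, 0.2158]
tcp_rot: [[-0.001, -0.0, 1.0], [0.0, 1.0, 0.0], [-1.0, 0.0, -0.001]]
force: [-1.7, -0.1, 1.4]
opening: 0.543
```

Gripped at 47 mm. I lift 0.2 m to clear the jar stack, then move to the left tile.

```bash
python3 -m crank '[{"offset":[-0.02,0,0],"spin":0},{"offset":[-0.04,0,0],"spin":0},{"offset":[-0.04,0,0],"spin":0},{"offset":[-0.04,0,0],"spin":0},{"offset":[-0.04,0,0],"spin":0},{"offset":[-0.02,0,0],"spin":0},{"offset":[0,0,0],"spin":0}]'
python3 -m crank '[{"offset":[0,0.02,0.001],"spin":0},{"offset":[0,0.03,0.001],"spin":0},{"offset":[0,0.04,0.001],"spin":0},{"offset":[0,0.04,0.001],"spin":0},{"offset":[0,0.04,0.001],"spin":0},{"offset":[0,0.04,0.001],"spin":0},{"offset":[0,0.04,0],"spin":0},{"offset":[0,0.04,0],"spin":0},{"offset":[0,0.03,0],"spin":0},{"offset":[0,0.02,0],"spin":0},{"offset":[0,0.002,0],"spin":0},{"offset":[0,0,0],"spin":0}]'
python3 look.py w8
```

```text
time_s: 18.95
position: [0.4808, -0.181, 0.4187]
tcp_rot: [[0.007, -0.0, 1.0], [-0.004, 1.0, 0.0], [-1.0, -0.004, 0.007]]
force: [-0.0, -0.5, -1.6]
opening: 0.546
time_s: 20.15
position: [0.4856, 0.1615, 0.4141]
tcp_rot: [[-0.003, -0.002, 1.0], [-0.001, 1.0, 0.002], [-1.0, -0.001, -0.003]]
force: [0.1, -0.7, -2.2]
opening: 0.543
[0.4858 0.1609 0.4144] 0.545
px [308  25] z 0.0555 circ [479.1 326. ] 45.7 rect [479.  309.8] [35.3 91.4] 89.6
px [485  63] z 0.0562 circ [646.3 272.8] 42.3 rect [646.1 272.8] [83.1 83. ] 87.3
px [632 213] z 0.0795 circ [805.1 145.8] 42.7 rect [797.3 144.1] [18.8 85.4] 12.1
px [170 186] z 0.0409 circ [325.4 148.3] 48.6 rect [325.5 148.6] [85.8 50.9] 75.4
px [446 224] z 0.0415 circ [632.7 104.1] 32.5 rect [632.8 104.4] [42.8 50.5] 80.3
tile px [310.  10.] [479.5 328.9] [45.4 21.3] 0.0 border
tile px [318. 164.] [487.6 161.5] [100.3  99.4] 3.6
```

View pics/w8.png

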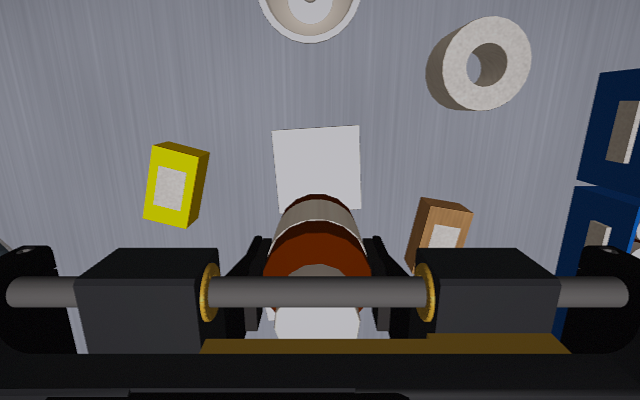

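The left tile is centred at (0.4876, 0.1615) with the bottle held level above it (tile corner at (272,130)). I lower it 0.191 m.

```bash
python3 -m crank '[{"offset":[0.02,0,0.001],"spin":0},{"offset":[0.03,0,0],"spin":0},{"offset":[0.04,0,0],"spin":0},{"offset":[0.04,0,0],"spin":0},{"offset":[0.03,0,0],"spin":0},{"offset":[0.02,0,0],"spin":0},{"offset":[0.007,0,0],"spin":0},{"offset":[0.004,0,0],"spin":0},{"offset":[0,0,0],"spin":0},{"offset":[0,0,0],"spin":0}]'
```

```text
time_s: 21.2
position: [0.4876, 0.161, 0.2257]
tcp_rot: [[0.002, 0.0, 1.0], [0.0, 1.0, -0.0], [-1.0, 0.0, 0.002]]
force: [0.7, 0.7, -1.1]
opening: 0.547
```

```bash
python3 -m crank '[{"offset":[0.002,0,0],"spin":0},{"offset":[0.001,0,0],"spin":0},{"offset":[0,0,0],"spin":0},{"offset":[0,0,0],"spin":0},{"offset":[0,0,0],"spin":0}]'
```

```text
time_s: 21.7
position: [0.4871, 0.1613, 0.2219]
tcp_rot: [[0.0, -0.0, 1.0], [0.0, 1.0, 0.0], [-1.0, 0.0, 0.0]]
force: [0.5, 0.3, -1.7]
opening: 0.543
```

```bash
python3 -m crank '[{"offset":[0,0,0],"spin":0},{"offset":[0,0,0],"spin":0},{"offset":[0,0,0],"spin":0},{"offset":[0,0,0],"spin":0},{"offset":[0,0,0],"spin":0},{"offset":[-0.01,0,0],"spin":0},{"offset":[-0.03,0,0],"spin":0},{"offset":[-0.04,0,0],"spin":0},{"offset":[-0.04,0,0],"spin":0},{"offset":[-0.04,0,0],"spin":0},{"offset":[-0.01,0,0],"spin":0},{"offset":[0,0,0],"spin":0}]' 0.087
python3 look.py w9
```

```text
time_s: 22.9
position: [0.4872, 0.1613, 0.3941]
tcp_rot: [[0.005, -0.0, 1.0], [0.001, 1.0, 0.0], [-1.0, 0.001, 0.005]]
force: [-0.6, 1.0, 0.1]
opening: 0.999
[0.4867 0.1612 0.3923] 1.004
px [303  23] z 0.0555 circ [479.1 321.7] 43.8 rect [479.1 307.1] [30.7 87.5] 89.8
px [490  60] z 0.0562 circ [646.  272.7] 42.2 rect [646.  272.9] [83.2 82.6] 49.0
px [633 216] z 0.069 circ [794.7 152.2] 45.8 rect [798.2 152.2] [13.5 91.4] 0.3
px [157 192] z 0.0408 circ [325.8 148.4] 48.8 rect [325.7 148.7] [85.4 50.7] 75.0
px [315 195] z 0.1016 circ [489.2 162.3] 15.4 rect [489.  162.3] [29.9 30.1] 70.4
px [449 226] z 0.0414 circ [633.6 108.9] 29.6 rect [633.8 109.6] [33.3 51.1] 81.4
tile px [312. 167.] [487.2 161.6] [99.1 99.2] 3.6
```

View pics/w9.png

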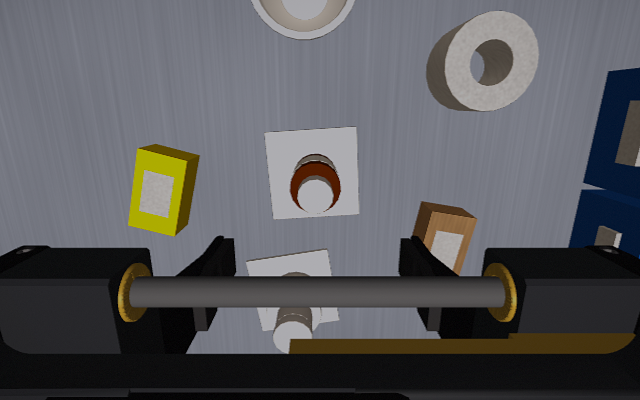

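The bottle stands on the left tile (cap at (315,195), top at 0.1016, about 2 mm off centre). For the carton I move over it, then spin +0.17 to match its 80° long axis.

```bash
python3 -m crank '[{"offset":[0,-0.01,0.02],"spin":0},{"offset":[0,-0.02,0.04],"spin":0},{"offset":[0,-0.02,0.04],"spin":0},{"offset":[0,-0.02,0.03],"spin":0},{"offset":[0,-0.008,0.012],"spin":0},{"offset":[0,0,0],"spin":0.085},{"offset":[0,0,0],"spin":0.085},{"offset":[0,0,0],"spin":0},{"offset":[0,0,0],"spin":0}]'
python3 look.py w10
```

```text
time_s: 23.85
position: [0.6283, 0.0836, 0.3903]
tcp_rot: [[-0.004, 0.167, 0.986], [0.0, 0.986, -0.167], [-1.0, -0.0, -0.004]]
force: [0.7, 0.7, 0.3]
opening: 1.002
[0.6284 0.0836 0.3907] 0.996
px [299   7] z 0.0558 circ [641.7 243.8] 29.4 rect [640.6 237.7] [12.5 58.9] 80.4
px [580  24] z 0.1058 circ [847.5 177.2] 37.8 rect [847.3 177.6] [36.1 74.9] 80.4
px [570 161] z 0.0853 circ [851.7  68. ] 92.5 rect [856.   68.3] [120.3 149.9] 0.2
px [128 132] z 0.1012 circ [489.6 162.4] 15.7 rect [489.7 162.2] [30.3 30.4] 56.4
px [ 18 170] z 0.0404 circ [331.1 147.4] 46.5 rect [334.  146.4] [87.4 40. ] 70.4
px [317 180] z 0.0411 circ [629.8  83.6] 48.6 rect [629.7  83.7] [84.5 50.1] 80.1
tile px [181. 122.] [487.7 161.5] [99.2 99.3] 3.6 
tile px [183. 226.] [458.2  43.1] [98.8 39.4] 9.0
```

View pics/w10.png

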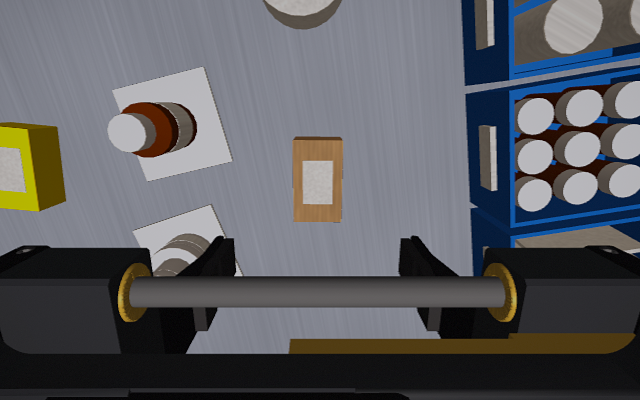

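The brown carton is square to the jaws (centre (317,180), which is (0.6297, 0.0837)). Descending.

```bash
python3 -m crank '[{"offset":[0.02,0,0.001],"spin":0},{"offset":[0.04,0,0],"spin":0},{"offset":[0.04,0,0],"spin":0},{"offset":[0.04,0,0],"spin":0},{"offset":[0.03,0,0],"spin":0},{"offset":[0.02,0,0],"spin":0},{"offset":[0.01,0,0],"spin":0},{"offset":[0.003,0,0],"spin":0},{"offset":[0,0,0],"spin":0},{"offset":[0,0,0],"spin":0}]'
python3 -m crank '[{"offset":[0,0,0],"spin":0},{"offset":[0,0,0],"spin":0},{"offset":[0,0,0],"spin":0},{"offset":[0,0,0],"spin":0},{"offset":[0,0,0],"spin":0},{"offset":[0,0,0],"spin":0},{"offset":[0,0,0],"spin":0},{"offset":[0,0,0],"spin":0}]' 0.04
```

```text
time_s: 24.9
position: [0.6306, 0.0831, 0.1901]
tcp_rot: [[0.002, 0.169, 0.986], [-0.0, 0.986, -0.169], [-1.0, 0.0, 0.002]]
force: [0.4, 0.0, 0.7]
opening: 1.003
time_s: 25.7
position: [0.6299, 0.0831, 0.1887]
tcp_rot: [[-0.0, 0.169, 0.986], [0.0, 0.986, -0.169], [-1.0, -0.0, -0.0]]
force: [-0.0, -0.4, 1.8]
opening: 0.573
```

Gripped at 50 mm. I lift, spin back, and carry it to the right tile.

```bash
python3 -m crank '[{"offset":[-0.02,0,0],"spin":0},{"offset":[-0.04,0,0],"spin":0},{"offset":[-0.04,0,0],"spin":0},{"offset":[-0.04,0,0],"spin":-0.05},{"offset":[-0.02,0,0],"spin":-0.07},{"offset":[0,0,0],"spin":-0.05},{"offset":[0,0,0],"spin":0}]'
python3 -m crank '[{"offset":[0,-0.02,-0.007],"spin":0},{"offset":[0,-0.03,-0.01],"spin":0},{"offset":[0,-0.04,-0.014],"spin":0},{"offset":[0,-0.04,-0.014],"spin":0},{"offset":[0,-0.04,-0.014],"spin":0},{"offset":[0,-0.04,-0.014],"spin":0},{"offset":[0,-0.04,-0.014],"spin":0},{"offset":[0,-0.04,-0.014],"spin":0},{"offset":[0,-0.04,-0.014],"spin":0},{"offset":[0,-0.04,-0.014],"spin":0},{"offset":[0,-0.03,-0.01],"spin":0},{"offset":[0,-0.02,-0.008],"spin":0}]'
python3 -m crank '[{"offset":[0,-0.01,-0.004],"spin":0},{"offset":[0,0,0],"spin":0.1},{"offset":[0,0,0],"spin":0.1},{"offset":[0,0,0],"spin":0},{"offset":[0,0,0],"spin":0}]'
python3 look.py w11
```

```text
time_s: 26.4
position: [0.6301, 0.0831, 0.3497]
tcp_rot: [[0.002, 0.0, 1.0], [-0.0, 1.0, -0.0], [-1.0, -0.0, 0.002]]
force: [-1.2, 0.8, -0.2]
opening: 0.572
time_s: 27.6
position: [0.482, -0.3393, 0.3477]
tcp_rot: [[-0.001, 0.004, 1.0], [0.0, 1.0, -0.004], [-1.0, 0.0, -0.001]]
force: [0.1, 0.5, 0.0]
opening: 0.573
time_s: 28.1
position: [0.4792, -0.3462, 0.3482]
tcp_rot: [[-0.001, 0.196, 0.981], [0.001, 0.981, -0.196], [-1.0, 0.001, -0.001]]
force: [-0.3, -0.2, -0.9]
opening: 0.578
[ 0.4792 -0.3463  0.3484] 0.569
tile px [314. 153.] [ 484.7 -318.5] [40.6 99.6] 78.9 
tile px [ 69. 213.] [ 233.9 -333.6] [ 66.9 153.4] 67.0 border
```

View pics/w11.png

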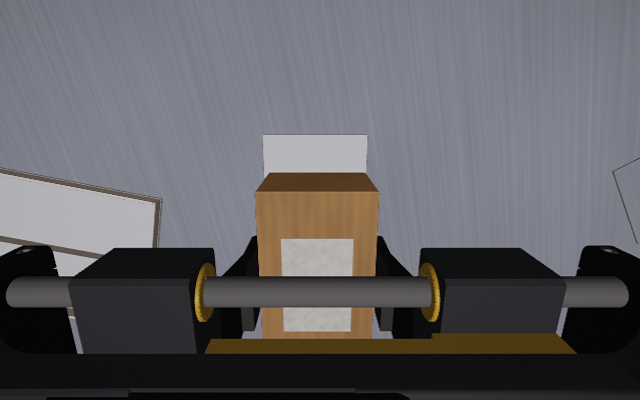

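The carton is held over the right tile, whose far edge runs from (263,135) to (367,135), parallel to the carton. I get the tile centre from that edge.

Run:
```python
from h import *
import pickle
d=pickle.load(open("/tmp/w11.pkl","rb"))
W=onplane(d,[[263,134.5],[367.5,134.5]],.006)[:,:2]; e=W[1]-W[0]; print(W,np.linalg.norm(e),np.degrees(np.arctan2(e[1],e[0])))
n=np.array([e[1],-e[0]])/np.linalg.norm(e); print("centre",W.mean(0)+.05*n)
d4=pickle.load(open("/tmp/w4.pkl","rb"))
W=onplane(d4,[[144.5,187],[234,204.5]],.006)[:,:2]; e=W[1]-W[0];n=np.array([e[1],-e[0]])/np.linalg.norm(e); print("w4",W,np.linalg.norm(e),W.mean(0)+.05*n)
```

```text
[[ 0.44089668 -0.28871066]
 [ 0.53805556 -0.30821487]] 0.09909723427222025 -11.350998681890964
centre [ 0.47963518 -0.34748475]
w4 [[ 0.44164599 -0.28809785]
 [ 0.53888256 -0.30825053]] 0.09930297749116673 [ 0.4801172  -0.34713374]
```

The tile centre is (0.4797, -0.3474) with yaw -11.35°, which matches the carton's. Lowering 0.153 m.

```bash
python3 -m crank '[{"offset":[0.02,-0.001,0],"spin":0},{"offset":[0.04,0,0],"spin":0},{"offset":[0.04,0,0],"spin":0},{"offset":[0.03,0,0],"spin":0},{"offset":[0.012,0,0],"spin":0},{"offset":[0.006,0,0],"spin":0},{"offset":[0.003,0,0],"spin":0},{"offset":[0,0,0],"spin":0},{"offset":[0,0,0],"spin":0}]'
```

```text
time_s: 29.05
position: [0.4793, -0.3483, 0.1991]
tcp_rot: [[0.002, 0.198, 0.98], [-0.002, 0.98, -0.198], [-1.0, -0.002, 0.002]]
force: [0.4, 0.0, -1.3]
opening: 0.572
```

```bash
python3 -m crank '[{"offset":[0.002,0,0],"spin":0},{"offset":[0,0,0],"spin":0},{"offset":[0,0,0],"spin":0},{"offset":[0,0,0],"spin":0}]'
```

```text
time_s: 29.45
position: [0.4789, -0.3479, 0.1959]
tcp_rot: [[0.0, 0.199, 0.98], [-0.0, 0.98, -0.199], [-1.0, -0.0, 0.0]]
force: [0.3, -0.3, -1.0]
opening: 0.573
```

Bottom about 1 mm above the tile, so I release, rise and look.

```bash
python3 -m crank '[{"offset":[0,0,0],"spin":0},{"offset":[0,0,0],"spin":0},{"offset":[0,0,0],"spin":0},{"offset":[0,0,0],"spin":0},{"offset":[0,0,0],"spin":0},{"offset":[-0.01,0,0],"spin":0},{"offset":[-0.03,0,0],"spin":0},{"offset":[-0.04,0,0],"spin":0},{"offset":[-0.04,0,0],"spin":0},{"offset":[-0.04,0,0],"spin":0},{"offset":[-0.02,0,0],"spin":0},{"offset":[0,0,0],"spin":0}]' 0.087
python3 look.py w12; python3 m0.py | grep -v label
python3 - <<'E'
from h import *
d=bot.capture("scene"); cv2.imwrite("pics/s2.png",d["pixels"])
E
```

```text
time_s: 30.65
position: [0.4795, -0.3484, 0.3804]
tcp_rot: [[0.006, 0.199, 0.98], [-0.007, 0.98, -0.199], [-1.0, -0.005, 0.007]]
force: [0.0, -0.2, -0.2]
opening: 0.998
[ 0.479  -0.3479  0.378 ] 1.004
px [636  85] z 0.0332 circ [ 796.9 -304.2] 56.8 rect [ 796.7 -304.2] [  3.9 113.5] 0.1
px [313 181] z 0.0472 circ [ 481.3 -347.6] 48.6 rect [ 481.2 -347.6] [84.7 50.1] 78.6
tile px [309. 169.] [ 478.9 -347.3] [99.  99.1] 78.6 
tile px [ 79. 203.] [ 224.3 -329.4] [ 67.4 175.2] 67.0 border
top bottle_mid 0.5 [292 206  18  18] ztop 0.104 topmean [0.4863 0.1641] rect [486.2 164. ] [27.7 27.3] 2.6 69
top wide_jar_mid 0.59 [340 216  20  21] ztop 0.057 topmean [0.4486 0.0103] rect [452.6  12.4] [40.1 55.9] 14.6 50
top wide_jar_mid 0.39 [338 215  32  37] ztop 0.0136 topmean [0.455  0.0165] rect [458.3  16.2] [98.1 99.4] 9.0 170
top carton_mid 0.84 [298 260  35  23] ztop 0.0448 topmean [0.3217 0.1508] rect [322.4 151.3] [84.1 49.5] 74.6 252
top carton_mid 0.78 [197 174  29  28] ztop 0.0441 topmean [0.6006 0.4647] rect [602.3 464.8] [51.3 84.1] 45.8 274
top carton_mid 0.71 [453 209  25  17] ztop 
[... 981 characters left out ...]
] 47.6 327
scene carton_mid 0.73 [173 253  39  28] ztop 0.0491 topmean [ 0.482  -0.3482] rect [ 479.9 -347.5] [84.9 53.1] 78.7 556
scene carton_mid 0.72 [328 164  31  14] ztop 0.0426 topmean [0.3266 0.1469] rect [325.1 147.7] [85.2 53.2] 77.1 282
scene tile_a 0.91 [177 257  44  38] ztop 0.0096 topmean [ 0.5077 -0.347 ] rect [ 479.5 -347.6] [100.  100.6] 78.7 424
scene tile_a 0.87 [353 202  46  24] ztop 0.009 topmean [0.4979 0.1522] rect [486.4 160.6] [101.1 100.9] 2.6 534
scene tile_a 0.55 [305 212  45  22] ztop 0.0098 topmean [0.4785 0.0047] rect [461.6  12.6] [102.6 101. ] 10.1 480
scene mortar 0.67 [403 168  34  37] ztop 0.0742 topmean [0.4809 0.3792] rect [479.4 378.7] [15.6 25.1] 3.8 53
```

View pics/w12.png

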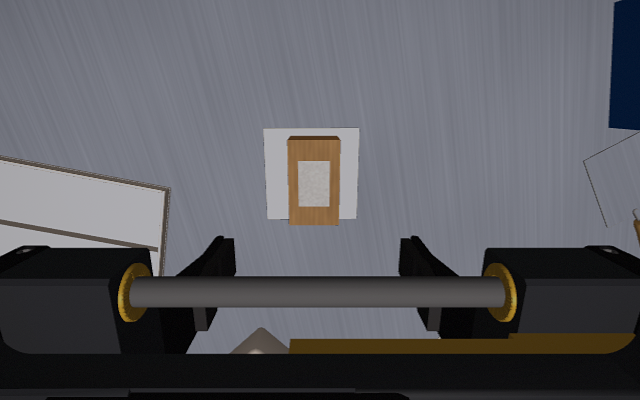

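View pics/s2.png

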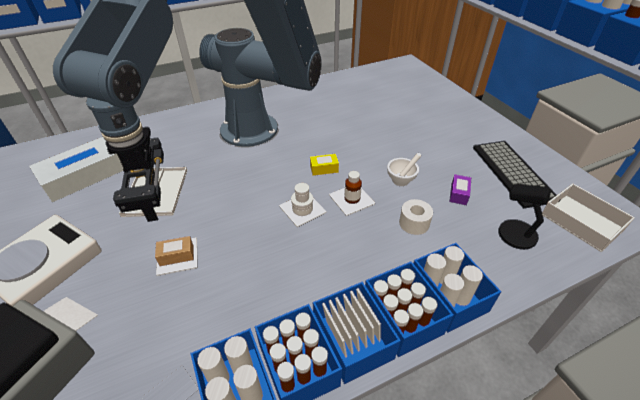

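The pictures show everything in place: carton square on the right tile ((313,181) in the wrist view), jar stack at (302,200) and bottle at (354,190) in the scene view. The gripper is clear and the mortar and roll have not moved, so I hand it in.

Run:
```python
from rig import bot
print(bot.hand_in())
```

```text
the job is handed in; nothing more can be done
None
```

The order is set out on the three tiles and handed in after about 32 s of the 104 s allowed; the hand-in gives no verdict.

| Item | Where it stands | Last check |
|---|---|---|
| Wide jar | middle tile | about 2.5 mm off centre, top at 0.052 m |
| Small jar | on the wide jar's lid | about 1 mm off centre, top at 0.092 m |
| Bottle | left tile | about 2 mm off centre, top at 0.102 m |
| Brown carton | right tile, lying flat as it was | about 2.5 mm off centre, long side parallel to the tile |

I did not touch the mortar, the roll, or the purple and yellow cartons. The mortar read within about 5 mm of its starting place, which is measuring noise. The roll still stood at (0.646, 0.273) m when I last measured it, and was in place in the final picture. The gripper was clear of everything.

**Disagreements:** The top camera read 3–5 mm off the scene and wrist cameras from the start, so I placed by the wrist camera. The last top-camera readings of the wide jar and carton were unusable, because the jar was covered by the small jar and the carton by the arm. The scene camera's wide-jar reading was also spoilt by the small jar, so the wide jar rests on the wrist check taken before I stacked on it.

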